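# Tip the upright carton down into its bay of the drawer tray and push it home

## Task

One bay of the wooden drawer tray holds a long carton that stands on end, so the tray will not go back into its drawer. Push the carton over so that it falls along its own bay, towards the empty end, and lies flat on its broad side below the rim; then push it along the bay until its leading end is up against the tray's end wall. Only push it, never lift it off the tray, and leave the canister in the other bay and the things around the tray where they stand.

Things in the scene. Friction and masses are not known exactly. Their poses are not given: they have to be found in the camera images.
- tray: Open dark red-brown wooden drawer tray, fixed to the worktop, 336 (own x) x 416 (own y) mm outside, 72 mm high; walls 11 mm and floor 6 mm thick. The inner faces of its end walls are at own y = +197 and -197 mm. Origin: centre of its underside, on the worktop (z = 0); z up.
- divider: Wooden divider fixed in the tray, 7 mm thick, top 62 mm above the worktop, along the tray's own y at its middle. Two bays: near (tray x = -80 mm) and far (+80 mm), each 153 x 394 mm, cork-lined. Carton in the near bay: stands towards the -y end, falls to tray +y; in the far bay: towards the +y end, falls to tray -y. The canister is in the other bay. Origin: its middle, on the tray floor.
- carton: Loose carton of bin liners, 85 x 58 x 235 mm, 0.15 to 0.3 kg, stood on a small end on the tray floor (top at z = 241 mm), its 85 mm broad sides across the bay within 0.08 rad. Own y: long axis, up at the start; x: 85 mm width; z: thickness, at the start about to the tray's -y. Origin: on a broad side (the other is at own z = 58 mm), 128 mm from the foot. Tilted about 14 degrees it falls by itself.
- carton_head (a point): Centre of the carton's small end that is up at the start: the end that leads when it falls.
- carton_foot (a point): Centre of the carton's small end on which it stands at the start; when it lies, the end to push on.
- carton_center (a point): Middle of the carton (29 mm above the tray floor when it lies flat, so 35 mm above the worktop).
- canister: Loose grey metal canister with a knobbed lid, 102 mm across, 150 mm tall, standing in the other bay, at the end opposite to the carton's. Origin: centre of its underside. Leave it.
- pepper_mill: Wooden pepper mill, 58 mm across, 170 mm tall, loose on the worktop to the robot's right of the tray. Origin: centre of its underside. Leave it.
- tuna_tin: Flat round food tin, 86 mm across, 40 mm tall, loose on the worktop to the right of the tray. Origin: centre of its underside. Leave it.
- egg_timer: Kitchen egg timer, 61 mm across, 44 mm tall, loose on the worktop to the left of the tray. Origin: centre of its underside. Leave it.
- spice_a: Spice jar with a round lid, 45 mm across, 106 mm tall, loose on the worktop to the left of the tray. Origin: centre of its underside. Leave it.
- salt_shaker: Small salt shaker with a rounded top, 44 mm across, 90 mm tall, loose on the worktop to the left of the tray. Origin: centre of its underside. Leave it.
Things that resemble listed ones, but are neither listed nor needed, are in the scene too. What is shaped like the carton but purple is not meant. What is shaped like the canister but orange is not meant.

How it is judged:
On the way:
1. the carton has been tipped over and lies flat in the tray (angle between carton's own y axis and vertical between 1.5008 and 1.6408 rad and height (world z) of carton_center between 0.028 and 0.042 m), for 0.2 s.
At the end, for the whole second after the job is handed in: The carton lies still and flat (4 degrees) on a broad side in the bay where it stood, in line with it to 0.10 rad, its leading end within 14 mm of the end wall it fell towards; canister (upright) and the things on the worktop within 20 mm of where they stood (all of step 1 and angle between the y axis of carton and the y axis of tray, either way round below 0.1 rad and ((x of carton_head in the frame of tray below -0.03 m and y of carton_head in the frame of tray above 0.183 m and x of canister in the frame of tray above 0.03 m) or (x of carton_head in the frame of tray above 0.03 m and y of carton_head in the frame of tray below -0.183 m and x of canister in the frame of tray below -0.03 m)) and linear speed of carton below 0.02 m/s and angular speed of carton below 0.1 rad/s and angle between canister's own z axis and vertical below 0.1 rad and distance of each of canister, pepper_mill, tuna_tin, egg_timer, spice_a, salt_shaker from where it was at the start of the episode below 0.02 m); the robot touches nothing.
It fails at once if the carton is lifted off the tray or thrown out of it (height (world z) of carton_foot above 0.07 m).
It fails at once if the canister or a thing beside the tray is knocked out of its place (distance of any of canister, pepper_mill, tuna_tin, egg_timer, spice_a, salt_shaker from where it was at the start of the episode above 0.02 m).
It also fails if it takes over 42 s, if anything falls off the work surface, if the arm or the gripper's body presses on something with over 40 N, if the wrist force passes 120 N, or if a joint passes its speed limit or range.

## Robot

A 6-joint arm with a two-finger parallel gripper is mounted at the origin on a cart in front of the work surface, level with it; the furniture and walls round the work are solid. World frame = base frame: x ahead of the robot, y to its left, z up, the work surface at z = 0. Lengths are in m, angles in rad, forces in N, time in s.
With the tool pointing down it reaches from about 0.4 to 0.825 m from the base axis. Payload 7 kg.
Tool frame: the origin (TCP) lies at the very end of the fingers, on their centre line; the grasp point (between the pads) lies 19 mm behind it; z points along the fingers, y is the line along which they close (so a half turn about z gives the same grasp; the last joint's range is limited). The gripper opens to 88 mm and grips with 3 to 60 N. Pads are 19 mm wide; open, the fingers measure 130 mm over their backs; the gripper's body (78 mm by 193 mm) begins 47 mm behind the grasp point.
Start: joints at [-0.951, 0.359, 0.012, 0, -1.224, -0.288], TCP at [0.22, -0.638, 0.227] pointing down, gripper open.
Joint ranges: [-3.07, 3.07], [-1.43, 2.12], [-1.02, 1.25], [-3.03, 1.67], [-3.05, -0], [-3.03, 3.03]. Speed limits (rad/s): [2.39, 2.39, 3.01, 3.14, 3.14, 3.14].

## Interface

Orientations are given as [roll, pitch, yaw] about the fixed x, y, z axes, in that order (R = Rz(yaw) Ry(pitch) Rx(roll)).
In Python, from station import arm gives the robot as it stands. The module is installed in compiled form; this text tells all that it offers.
- The arm moves only by the shell command python3 -m crank 'ROWS' [FORCE]. ROWS is JSON, a list of rows, each an object of numbers: "dx", "dy", "dz": the shift along the world's x, y, z in m; "twist": the turn about the world's z in degrees; "grip": the opening, from -1 (shut) to 1 (fully open). A call has exactly 5 rows; each row is the pose to reach, as a shift and turn from the pose commanded when the call began; what a row does not reach only later rows make up. A row lasts 1/12 s, in which the tool goes at most 41.7 mm and 7.16 degrees, less where a joint would pass 70% of its speed; a pose out of reach is approached as far as the arm can. A call with a gripper value outside its range is refused whole. The fingers move at their own pace and stop on an object; FORCE is the grip in N (left out, the last holds). Time passes only in rows, so rows that repeat a pose let the fingers close, or fill a call up. It gives the time, the measured TCP pose, the force, the opening and the grip force at its end, in the units of the state.
- arm.get_state(): the state, without advancing time (a new reading comes with each control period).
- arm.grab_frame(name): name is "scene" or "top"; returns the picture (480x640x3 uint8, red, green, blue); there is no depth.
- arm.get_calibration(name): a dict with "fx", "fy", "cx", "cy" (pixels), "cam_to_world" (4x4, takes a point from camera to world coordinates). Camera axes: x right, y down, z forward; pixel columns grow to the right and rows downward; lengths in m; the calibration is good to about 2 mm. A picture is of the moment at which its call begins. get_calibration takes no time and is no camera call.
- arm.job_done(): hands the job in; it is judged then, once.
The state is a dict: "t": time; "q": joint angles; "qd": joint speeds; "joint_efforts": joint torques, N m; "eef_pos": TCP position; "ee_rot": TCP orientation; "force": force on the tool from outside, world axes, zero at the start; "moment": the same for the moment, N m; "width": finger opening in m; "gripper_force": force on a finger pad.
Only numpy, scipy, OpenCV 4.12 (cv2) and the standard library are available. Lean on these libraries where they do the work, as an engineer would, in place of code of your own. Each camera call takes 0.05 s, during which the arm holds its last target. There are 200 camera calls.

## Working session

There is one attempt and no reset: what is moved stays moved. The work goes in short steps, Python scripts to look and compute and a shell command to move; the robot and the scene stay as the last step left them, time stands still between calls to the robot, and variables do not carry over. Pictures are saved under pics/ and viewed, at most 10 in all, crops included, and the job is handed in when it is done.

```bash
mkdir -p pics; python3 - <<'E'
from station import arm
import cv2,numpy as np
for n in("scene","top"):
    f=arm.grab_frame(n); cv2.imwrite(f"pics/{n}0.png",f[:,:,::-1])
    c=arm.get_calibration(n); print(n,c["fx"],c["fy"],c["cx"],c["cy"]); print(np.round(c["cam_to_world"],4).tolist())
s=arm.get_state();print(s["t"],s["eef_pos"],s["ee_rot"],s["width"])
E
```

```text
scene 593.6553943055741 593.6553943055741 319.75826204725064 242.61040305356497
[[-0.8963, -0.2943, 0.3316, 0.0861], [-0.4434, 0.5871, -0.6773, 1.0379], [0.0047, -0.7541, -0.6568, 1.1321], [0.0, 0.0, 0.0, 1.0]]
top 537.1666133549043 537.1666133549043 309.73662709847906 236.24190542390667
[[0.0575, -0.8273, 0.5589, -0.3536], [-0.9983, -0.043, 0.0389, -0.0492], [-0.0082, -0.5602, -0.8283, 1.4944], [0.0, 0.0, 0.0, 1.0]]
0.1 [ 0.21972155 -0.63779157  0.22574206] [ 3.14016550e+00 -1.20810643e-04 -2.80993918e+00] 0.08788059939421794
```

View pics/scene0.png

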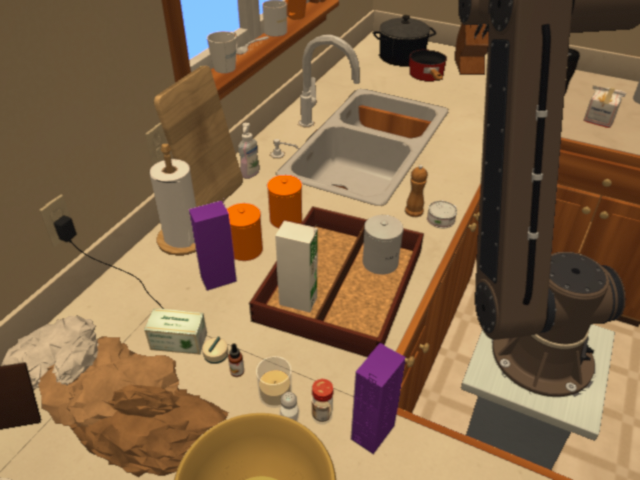

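View pics/top0.png

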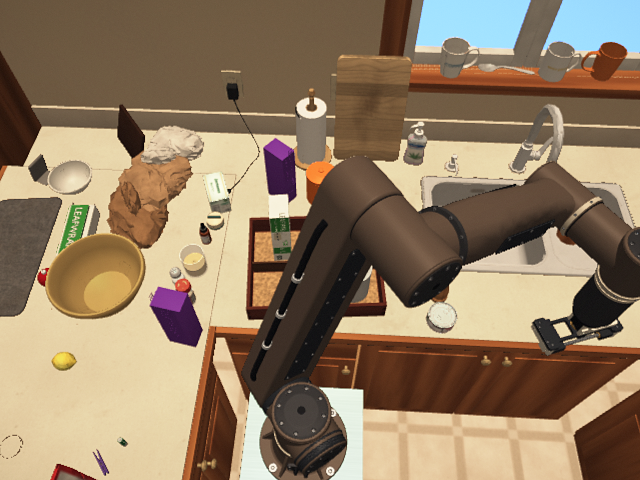

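Two views: the white/green carton stands in the far bay at scene (297,265), and the grey canister is in the near bay at scene (383,245). Lookalikes in the scene view: purple cartons at (213,245) and (378,398), orange canisters at (243,232) and (285,202), and a small box at (177,332). By the description I choose the white carton at (297,265). I'll check it in one crop.

```bash
python3 - <<'E'
import cv2
f=cv2.imread("pics/scene0.png")[195:350,240:440]
cv2.imwrite("pics/crop0.png",cv2.resize(f,(774,600),interpolation=cv2.INTER_CUBIC))
E
```

```text
(no output)
```

View pics/crop0.png

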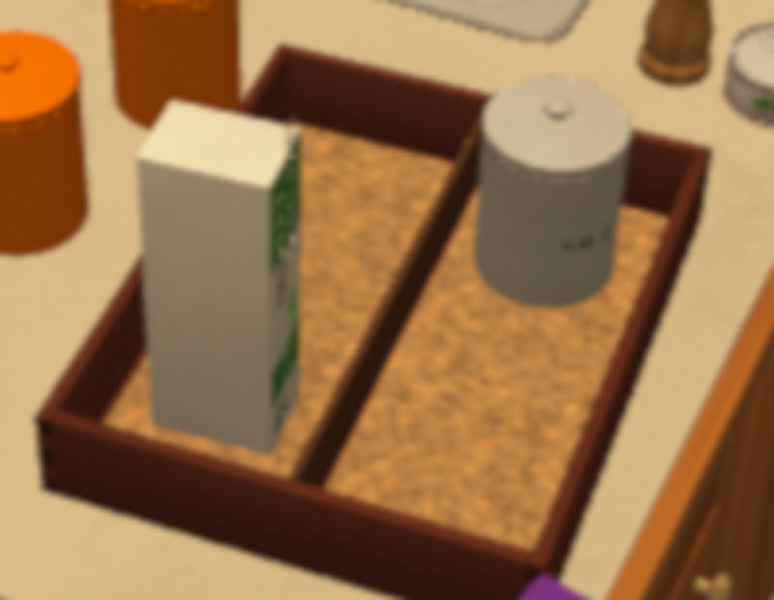

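The white carton with the green side stands in the far bay. Its top corners in the crop are (140,157), (175,100), (300,127) and (268,185). Tray rim outer corners are (40,418), (282,45) and (710,152).

```bash
cat >h.py <<'E'
import numpy as np
from station import arm
def ray(n,px,z):
    c=arm.get_calibration(n);M=np.array(c["cam_to_world"])
    d=M[:3,:3]@[(px[0]-c["cx"])/c["fx"],(px[1]-c["cy"])/c["fy"],1]
    return M[:3,3]+d*(z-M[2,3])/d[2]
def crop(p): return (240+p[0]*200/774-.4,195+p[1]*155/600-.4)
E
python3 - <<'E'
from h import *
P=lambda p,z:ray("scene",crop(p),z)
A,B,C,D=[P(p,.072) for p in((40,418),(282,45),(710,152),(542,572))]
print(A,B,C,D,[np.linalg.norm(u-v) for u,v in((A,B),(B,C),(C,D),(D,A))])
o=(A+C)/2; yv=(A-B)/np.linalg.norm(A-B); th=np.arctan2(-yv[0],yv[1]); xv=(C-B)/np.linalg.norm(C-B)
print("tray",o,th,np.arctan2(-xv[1],-xv[0]))
for p in((140,157),(175,100),(300,127),(268,185)):
    w=P(p,.241);print(w,w-o@np.eye(3), (w-o)@[np.cos(th),np.sin(th),0],(w-o)@[-np.sin(th),np.cos(th),0])
print("canister",P((555,120),.14),"mill",P((675,70),0),"tin",P((775,95),0))
E
```

```text
[0.67468035 0.22015386 0.072     ] [ 0.71216575 -0.19093698  0.072     ] [ 0.38189303 -0.2165206   0.072     ] [0.34560499 0.19398033 0.072     ] [np.float64(0.4127963558135085), np.float64(0.3312621274940486), np.float64(0.41210173413436746), np.float64(0.33011458885400574)]
tray [0.52828669 0.00181663 0.072     ] 0.0909337447533976 0.07730773520338509
[0.63874276 0.1411073  0.241     ] [0.11045607 0.13929068 0.169     ] 0.12264848463518954 0.12868483114556958
[0.64623857 0.08412951 0.241     ] [0.11795188 0.08231289 0.169     ] 0.12493925733087677 0.0712617706997886
[0.56567514 0.07293001 0.241     ] [0.03738845 0.07111338 0.169     ] 0.04369167510167148 0.06742437814491414
[0.55858744 0.12948762 0.241     ] [0.03030075 0.127671   0.169     ] 0.04176916710180529 0.12439194336082515
canister [ 0.46829359 -0.12092145  0.14      ] mill [ 0.45995299 -0.38589204  0.        ] tin [ 0.3788326  -0.39104267  0.        ]
```

```bash
python3 - <<'E'
from h import *
for n,p,z in(("purple",(211,211),.235),("orange1",(243,213),.14),("orange2",(285,185),.14),("purple2",(380,368),.235),("mill top",(419,172),.17),("jar",(322,386),.1),("salt",(289,400),.09),("box",(177,320),.05)):print(n,ray("scene",p,z))
E
```

```text
purple [0.82914393 0.12651534 0.235     ]
orange1 [ 0.82587133 -0.00136196  0.14      ]
orange2 [ 0.78719237 -0.16560203  0.14      ]
purple2 [0.28237619 0.3798458  0.235     ]
mill top [ 0.45431639 -0.35726236  0.17      ]
jar [0.40239583 0.37705748 0.1       ]
salt [0.45088524 0.43151007 0.09      ]
box [0.81408584 0.33082718 0.05      ]
```

```bash
python3 -m crank '[{"dz":0.035,"grip":-1},{"dz":0.07,"grip":-1},{"dz":0.105,"grip":-1},{"dz":0.14,"grip":-1},{"dz":0.14,"grip":-1}]' 10
python3 -m crank '[{"dx":0.015,"dy":0.033,"twist":5,"grip":-1},{"dx":0.03,"dy":0.066,"twist":10,"grip":-1},{"dx":0.045,"dy":0.1,"twist":15,"grip":-1},{"dx":0.06,"dy":0.133,"twist":20,"grip":-1},{"dx":0.076,"dy":0.168,"twist":25,"grip":-1}]'
```

```text
invalid input at $[0]: expected keys dx, dy, dz, twist, grip
invalid input at $[0]: expected keys dx, dy, dz, twist, grip
```

All keys are needed in every row.

```bash
python3 -m crank '[{"dx":0,"dy":0,"dz":0.035,"twist":0,"grip":-1},{"dx":0,"dy":0,"dz":0.07,"twist":0,"grip":-1},{"dx":0,"dy":0,"dz":0.105,"twist":0,"grip":-1},{"dx":0,"dy":0,"dz":0.14,"twist":0,"grip":-1},{"dx":0,"dy":0,"dz":0.14,"twist":0,"grip":-1}]' 10
python3 -m crank '[{"dx":0.015,"dy":0.033,"dz":0,"twist":5,"grip":-1},{"dx":0.03,"dy":0.066,"dz":0,"twist":10,"grip":-1},{"dx":0.045,"dy":0.1,"dz":0,"twist":15,"grip":-1},{"dx":0.06,"dy":0.133,"dz":0,"twist":20,"grip":-1},{"dx":0.076,"dy":0.168,"dz":0,"twist":25,"grip":-1}]'
```

```text
t: 0.52
eef_pos: [0.2199, -0.6403, 0.3748]
ee_rot: [-3.131, 0.0, -2.81]
force: [-0.5, 0.1, 1.7]
width: 0.0597
gripper_force: 0.0
t: 0.93
eef_pos: [0.2959, -0.4686, 0.3659]
ee_rot: [3.141, 0.0, -2.37]
force: [1.7, 0.2, 0.1]
width: 0.0265
gripper_force: 0.0
```

```bash
python3 -m crank '[{"dx":0.015,"dy":0.033,"dz":0,"twist":3.4,"grip":-1},{"dx":0.03,"dy":0.066,"dz":0,"twist":6.8,"grip":-1},{"dx":0.044,"dy":0.1,"dz":0,"twist":10.2,"grip":-1},{"dx":0.059,"dy":0.133,"dz":0,"twist":13.6,"grip":-1},{"dx":0.0735,"dy":0.167,"dz":0,"twist":17,"grip":-1}]' >/dev/null
python3 -m crank '[{"dx":0.015,"dy":0.033,"dz":0,"twist":3.4,"grip":-1},{"dx":0.03,"dy":0.066,"dz":0,"twist":6.8,"grip":-1},{"dx":0.044,"dy":0.1,"dz":0,"twist":10.2,"grip":-1},{"dx":0.059,"dy":0.133,"dz":0,"twist":13.6,"grip":-1},{"dx":0.0735,"dy":0.167,"dz":0,"twist":17,"grip":-1}]'
python3 -m crank '[{"dx":0.015,"dy":0.033,"dz":0,"twist":3.4,"grip":-1},{"dx":0.03,"dy":0.066,"dz":0,"twist":6.8,"grip":-1},{"dx":0.044,"dy":0.1,"dz":0,"twist":10.2,"grip":-1},{"dx":0.059,"dy":0.133,"dz":0,"twist":13.6,"grip":-1},{"dx":0.0735,"dy":0.167,"dz":0,"twist":17,"grip":-1}]'
python3 -m crank '[{"dx":0.015,"dy":0.033,"dz":0,"twist":0,"grip":-1},{"dx":0.03,"dy":0.066,"dz":0,"twist":0,"grip":-1},{"dx":0.044,"dy":0.1,"dz":0,"twist":0,"grip":-1},{"dx":0.059,"dy":0.133,"dz":0,"twist":0,"grip":-1},{"dx":0.0735,"dy":0.167,"dz":0,"twist":0,"grip":-1}]'
```

```text
t: 1.77
eef_pos: [0.4429, -0.1344, 0.3665]
ee_rot: [-3.141, 0.0, -1.777]
force: [-0.0, -0.7, -0.3]
width: 0.0005
gripper_force: 0.0
t: 2.18
eef_pos: [0.5165, 0.0327, 0.3664]
ee_rot: [3.142, 0.0, -1.48]
force: [0.6, 0.4, 0.0]
width: 0.0005
gripper_force: 0.0
t: 2.6
eef_pos: [0.5901, 0.1995, 0.3662]
ee_rot: [3.141, -0.0, -1.483]
force: [0.6, -0.4, -0.3]
width: 0.0007
gripper_force: 0.0
```

```bash
python3 -m crank '[{"dx":0,"dy":0,"dz":-0.035,"twist":0,"grip":-1},{"dx":0,"dy":0,"dz":-0.07,"twist":0,"grip":-1},{"dx":0,"dy":0,"dz":-0.105,"twist":0,"grip":-1},{"dx":0,"dy":0,"dz":-0.14,"twist":0,"grip":-1},{"dx":0,"dy":0,"dz":-0.166,"twist":0,"grip":-1}]'
python3 -m crank '[{"dx":0.001,"dy":-0.01,"dz":0,"twist":0,"grip":-1},{"dx":0.002,"dy":-0.02,"dz":0,"twist":0,"grip":-1},{"dx":0.003,"dy":-0.03,"dz":0,"twist":0,"grip":-1},{"dx":0.004,"dy":-0.04,"dz":0,"twist":0,"grip":-1},{"dx":0.005,"dy":-0.05,"dz":0,"twist":0,"grip":-1}]'
python3 - <<'E'
from h import *
import cv2
f=arm.grab_frame("scene");cv2.imwrite("pics/s1.png",f[150:390,180:500,::-1].repeat(2,0).repeat(2,1))
E
```

```text
t: 3.02
eef_pos: [0.5884, 0.1974, 0.1969]
ee_rot: [3.138, -0.001, -1.483]
force: [-0.8, 0.5, 0.0]
width: 0.0008
gripper_force: 0.0
t: 3.43
eef_pos: [0.5958, 0.1469, 0.2026]
ee_rot: [-3.139, 0.001, -1.484]
force: [-0.1, 0.5, 0.6]
width: 0.0006
gripper_force: 0.0
```

View pics/s1.png

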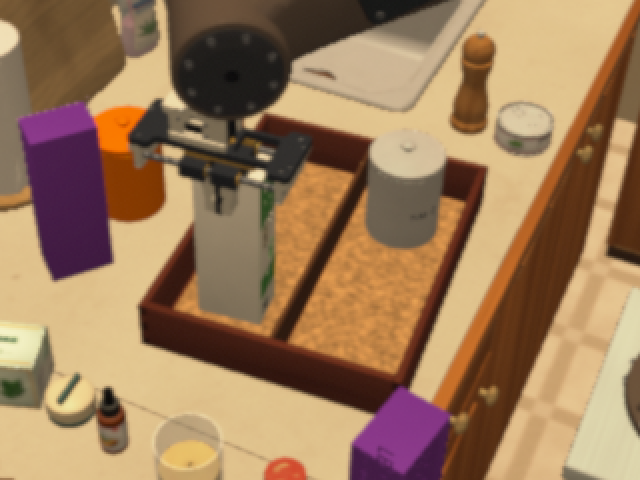

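The closed fingers are just behind the carton's broad side, at crop (218,205). The carton is upright and untouched. I'll check the fingertip's sideways offset by projection.

```bash
python3 - <<'E'
from h import *
c=arm.get_calibration("scene");W=np.linalg.inv(c["cam_to_world"])
for p in([.5958,.1469,.2026],[.5987,.1353,.2026],[.5987,.1353,.241]):
    v=W@[*p,1]; print((c["fx"]*v[0]/v[2]+c["cx"]-180)*2,(c["fy"]*v[1]/v[2]+c["cy"]-150)*2)
E
```

```text
222.68877529181407 209.02581244966603
225.2188002602112 202.33618953784514
224.37218212514847 177.492908504997
```

The fingers are centred to about 3 mm, so I'll push now.

```bash
python3 -m crank '[{"dx":0.001,"dy":-0.008,"dz":0,"twist":0,"grip":-1},{"dx":0.002,"dy":-0.016,"dz":0,"twist":0,"grip":-1},{"dx":0.003,"dy":-0.024,"dz":0,"twist":0,"grip":-1},{"dx":0.004,"dy":-0.032,"dz":0,"twist":0,"grip":-1},{"dx":0.005,"dy":-0.04,"dz":0,"twist":0,"grip":-1}]'
python3 -m crank '[{"dx":0.001,"dy":-0.008,"dz":0,"twist":0,"grip":-1},{"dx":0.002,"dy":-0.016,"dz":0,"twist":0,"grip":-1},{"dx":0.003,"dy":-0.024,"dz":0,"twist":0,"grip":-1},{"dx":0.004,"dy":-0.032,"dz":0,"twist":0,"grip":-1},{"dx":0.004,"dy":-0.032,"dz":0,"twist":0,"grip":-1}]'
python3 - <<'E'
from h import *
import cv2
f=arm.grab_frame("scene");cv2.imwrite("pics/s2.png",f[150:390,180:500,::-1].repeat(2,0).repeat(2,1))
E
```

```text
t: 3.9
eef_pos: [0.5999, 0.107, 0.2006]
ee_rot: [-3.142, -0.0, -1.483]
force: [0.7, 0.8, 0.3]
width: 0.0005
gripper_force: 0.0
t: 4.32
eef_pos: [0.6039, 0.0744, 0.2005]
ee_rot: [3.141, -0.0, -1.484]
force: [-0.2, 0.4, -0.3]
width: 0.0005
gripper_force: 0.0
```

View pics/s2.png

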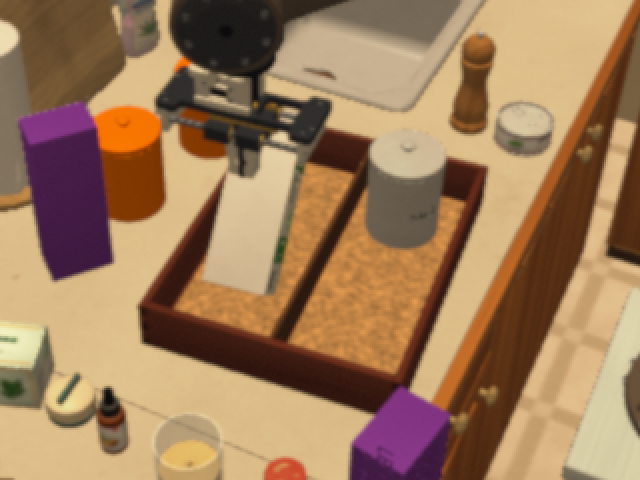

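The carton is tilting along its bay, with its head near crop (265,165), and looks about to fall. I'll hold briefly, back the fingers off, and look again.

```bash
python3 -m crank '[{"dx":0.001,"dy":-0.01,"dz":0,"twist":0,"grip":-1},{"dx":0.002,"dy":-0.02,"dz":0,"twist":0,"grip":-1},{"dx":0.002,"dy":-0.02,"dz":0,"twist":0,"grip":-1},{"dx":0.002,"dy":-0.02,"dz":0,"twist":0,"grip":-1},{"dx":0.002,"dy":-0.02,"dz":0,"twist":0,"grip":-1}]'
python3 -m crank '[{"dx":-0.002,"dy":0.02,"dz":0,"twist":0,"grip":-1},{"dx":-0.005,"dy":0.05,"dz":0,"twist":0,"grip":-1},{"dx":-0.008,"dy":0.08,"dz":0,"twist":0,"grip":-1},{"dx":-0.01,"dy":0.1,"dz":0,"twist":0,"grip":-1},{"dx":-0.01,"dy":0.1,"dz":0,"twist":0,"grip":-1}]'
python3 - <<'E'
from h import *
import cv2
f=arm.grab_frame("scene");cv2.imwrite("pics/s3.png",cv2.resize(f[180:345,230:450,::-1],(800,600)))
E
```

```text
t: 4.78
eef_pos: [0.6059, 0.0557, 0.2006]
ee_rot: [-3.142, 0.0, -1.484]
force: [0.3, 0.1, -0.6]
width: 0.0009
gripper_force: 0.0
t: 5.2
eef_pos: [0.5956, 0.1594, 0.2005]
ee_rot: [-3.141, 0.001, -1.48]
force: [0.5, 0.3, -0.2]
width: 0.0004
gripper_force: 0.0
```

View pics/s3.png

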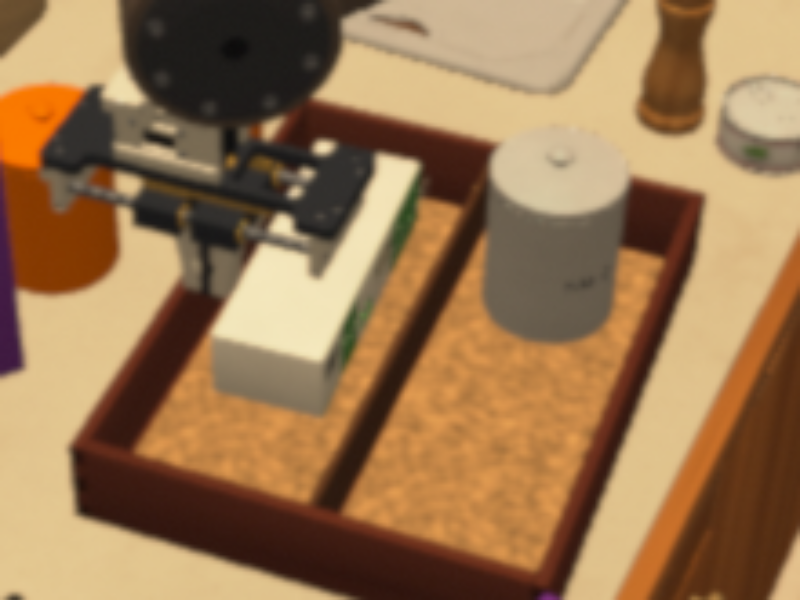

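The carton lies flat in its bay. Its foot's top edge is at crop (215,340)–(325,362), its right head corner is at (422,165), and nothing else has moved. I'll measure these points.

```bash
python3 - <<'E'
from h import *
P=lambda p,z:ray("scene",(230+p[0]*.275-.4,180+p[1]*.275-.4),z)
a,b,h=P((215,340),.064),P((325,362),.064),P((422,165),.064)
t=.085;o=np.array([.528,.002,0])
for w in(a,b,h,(a+b)/2): print(w.round(4),(w-o)@[np.cos(t),np.sin(t),0],(w-o)@[-np.sin(t),np.cos(t),0])
d=b-h;print(np.arctan2(-d[0],d[1]),np.linalg.norm(d))
E
```

```text
[0.6438 0.08   0.064 ] 0.12204421842909853 0.06792304957845764
[0.564 0.065 0.064] 0.041216778999344936 0.05967413824755891
[ 0.5934 -0.1647  0.064 ] 0.05103388236249925 -0.17167865645646954
[0.6039 0.0725 0.064 ] 0.08163049871422168 0.06379859391300828
0.12740803534735184 0.23156098794012603
```

```bash
python3 -m crank '[{"dx":0.006,"dy":0,"dz":-0.035,"twist":0,"grip":-1},{"dx":0.007,"dy":0,"dz":-0.07,"twist":0,"grip":-1},{"dx":0.007,"dy":0,"dz":-0.105,"twist":0,"grip":-1},{"dx":0.007,"dy":0,"dz":-0.14,"twist":0,"grip":-1},{"dx":0.007,"dy":0,"dz":-0.163,"twist":0,"grip":-1}]'
python3 -m crank '[{"dx":0.001,"dy":-0.015,"dz":0,"twist":0,"grip":-1},{"dx":0.003,"dy":-0.03,"dz":0,"twist":0,"grip":-1},{"dx":0.004,"dy":-0.045,"dz":0,"twist":0,"grip":-1},{"dx":0.005,"dy":-0.06,"dz":0,"twist":0,"grip":-1},{"dx":0.006,"dy":-0.07,"dz":0,"twist":0,"grip":-1}]'
python3 -m crank '[{"dx":0.0005,"dy":-0.005,"dz":0,"twist":0,"grip":-1},{"dx":0.001,"dy":-0.01,"dz":0,"twist":0,"grip":-1},{"dx":0.0015,"dy":-0.015,"dz":0,"twist":0,"grip":-1},{"dx":0.002,"dy":-0.02,"dz":0,"twist":0,"grip":-1},{"dx":0.002,"dy":-0.02,"dz":0,"twist":0,"grip":-1}]'
```

```text
t: 5.67
eef_pos: [0.6014, 0.1546, 0.0343]
ee_rot: [3.139, -0.001, -1.484]
force: [0.7, 0.4, -0.3]
width: 0.0004
gripper_force: 0.0
t: 6.08
eef_pos: [0.6097, 0.0837, 0.0392]
ee_rot: [-3.139, 0.001, -1.485]
force: [-0.1, 0.1, -0.0]
width: 0.0005
gripper_force: 0.1
t: 6.5
eef_pos: [0.6108, 0.0652, 0.0376]
ee_rot: [3.141, -0.0, -1.484]
force: [1.2, -0.1, 1.5]
width: 0.0009
gripper_force: 0.0
```

```bash
python3 -m crank '[{"dx":0.0002,"dy":-0.002,"dz":0,"twist":0,"grip":-1},{"dx":0.0004,"dy":-0.004,"dz":0,"twist":0,"grip":-1},{"dx":0.0006,"dy":-0.006,"dz":0,"twist":0,"grip":-1},{"dx":0.0007,"dy":-0.008,"dz":0,"twist":0,"grip":-1},{"dx":0.0008,"dy":-0.008,"dz":0,"twist":0,"grip":-1}]'
python3 -m crank '[{"dx":0.0001,"dy":-0.001,"dz":0,"twist":0,"grip":-1},{"dx":0.0002,"dy":-0.002,"dz":0,"twist":0,"grip":-1},{"dx":0.0003,"dy":-0.003,"dz":0,"twist":0,"grip":-1},{"dx":0.0004,"dy":-0.004,"dz":0,"twist":0,"grip":-1},{"dx":0.0004,"dy":-0.004,"dz":0,"twist":0,"grip":-1}]'
python3 - <<'E'
from h import *
import cv2
f=arm.grab_frame("scene");cv2.imwrite("pics/s4.png",cv2.resize(f[180:345,230:450,::-1],(800,600)))
E
```

```text
t: 6.92
eef_pos: [0.6116, 0.0576, 0.0375]
ee_rot: [3.141, -0.0, -1.483]
force: [0.0, 0.2, -0.6]
width: 0.0006
gripper_force: 0.2
t: 7.33
eef_pos: [0.613, 0.0554, 0.0377]
ee_rot: [-3.139, 0.002, -1.483]
force: [0.6, 8.2, -0.1]
width: 0.0007
gripper_force: 4.2
```

View pics/s4.png

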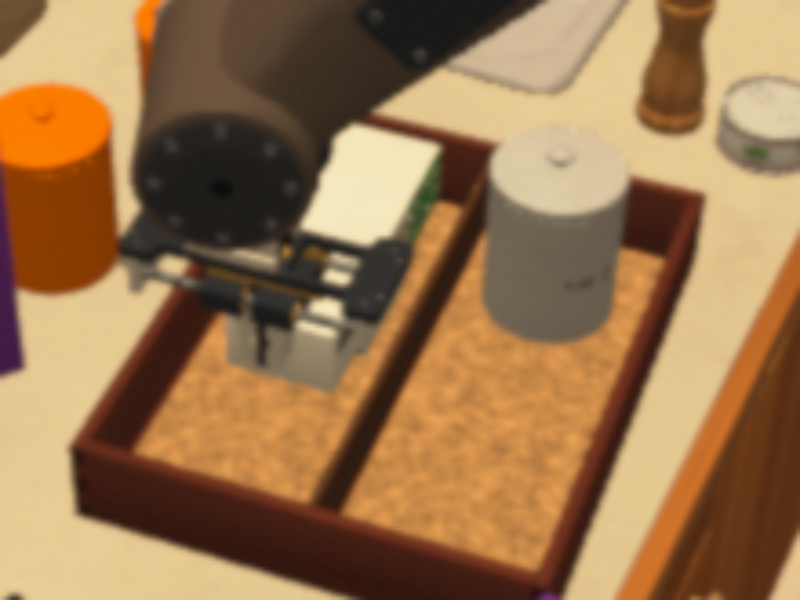

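The push force jumped to 8 N and motion stalled, so the head is against the end wall. The image agrees: the head is at crop (440,150), by the wall. I'll back off, raise and verify.

```bash
python3 -m crank '[{"dx":-0.001,"dy":0.015,"dz":0,"twist":0,"grip":-1},{"dx":-0.003,"dy":0.035,"dz":0,"twist":0,"grip":-1},{"dx":-0.004,"dy":0.055,"dz":0,"twist":0,"grip":-1},{"dx":-0.005,"dy":0.07,"dz":0.01,"twist":0,"grip":-1},{"dx":-0.005,"dy":0.07,"dz":0.045,"twist":0,"grip":-1}]'
python3 -m crank '[{"dx":0,"dy":0,"dz":0.04,"twist":0,"grip":-1},{"dx":0,"dy":0,"dz":0.08,"twist":0,"grip":-1},{"dx":0,"dy":0,"dz":0.12,"twist":0,"grip":-1},{"dx":0,"dy":0,"dz":0.16,"twist":0,"grip":-1},{"dx":0,"dy":0,"dz":0.2,"twist":0,"grip":-1}]'
python3 -m crank '[{"dx":-0.03,"dy":0.015,"dz":0.02,"twist":0,"grip":-1},{"dx":-0.06,"dy":0.03,"dz":0.04,"twist":0,"grip":-1},{"dx":-0.09,"dy":0.045,"dz":0.06,"twist":0,"grip":-1},{"dx":-0.12,"dy":0.06,"dz":0.06,"twist":0,"grip":-1},{"dx":-0.12,"dy":0.06,"dz":0.06,"twist":0,"grip":-1}]'
python3 - <<'E'
from h import *
import cv2
f=arm.grab_frame("scene");cv2.imwrite("pics/s5.png",cv2.resize(f[180:345,230:450,::-1],(800,600)))
E
```

```text
t: 7.8
eef_pos: [0.6036, 0.1252, 0.0784]
ee_rot: [3.133, -0.003, -1.482]
force: [0.4, 0.8, -0.0]
width: 0.0003
gripper_force: 0.0
t: 8.22
eef_pos: [0.6062, 0.1239, 0.2857]
ee_rot: [-3.141, -0.0, -1.483]
force: [1.7, 1.4, -1.0]
width: 0.0005
gripper_force: 0.0
t: 8.63
eef_pos: [0.4835, 0.1855, 0.3458]
ee_rot: [-3.138, 0.003, -1.481]
force: [0.6, 0.0, -1.2]
width: 0.0007
gripper_force: 0.0
```

View pics/s5.png

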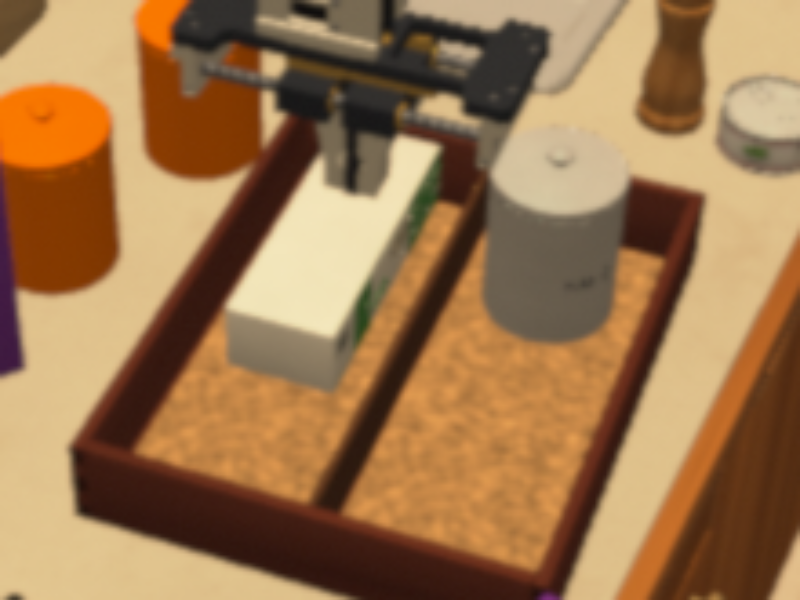

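The carton lies flat. Its foot's top edge is at crop (230,312)–(337,335) and its head corner is at (441,150), by the wall. Everything else is in place. One last numeric check before I hand in.

```bash
python3 - <<'E'
from h import *
P=lambda p,z:ray("scene",(230+p[0]*.275-.4,180+p[1]*.275-.4),z)
a,b,h=P((230,312),.064),P((337,335),.064),P((441,150),.064)
t=.085;o=np.array([.528,.002,0])
for w in(a,b,h,(a+b)/2): print((w-o)@[np.cos(t),np.sin(t),0],(w-o)@[-np.sin(t),np.cos(t),0])
d=b-h;print(np.arctan2(-d[0],d[1]),np.linalg.norm(d))
E
```

```text
0.12367759374894978 0.03731600227967627
0.04330437957721418 0.031030040658390046
0.04338144683582502 -0.19476622030889704
0.08349098666308198 0.03417302146903316
0.08534131324977677 0.22579627411932546
```

```bash
python3 -c "
from station import arm;print(arm.job_done())"
```

```text
the job is handed in; nothing more can be done
None
```

The carton was tipped over along its bay, now lies flat and in line with its head against the end wall (about -0.195 m in tray y, measured from the last picture), nothing else visibly moved, and the job is handed in; the hand-in returned no verdict.

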